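Swing the filling spout over the conical flask and open the supply tap

ROBOT

A 7-joint arm with a two-finger parallel gripper is mounted at the origin on the work surface. World frame = base frame: x ahead of the robot, y to its left, z up, the work surface at z = 0. Lengths are in m, angles in rad, forces in N, time in s.
With the tool pointing down it reaches from about 0.4 to 0.9 m from the base axis. Payload 5.5 kg.
Tool frame: the origin (TCP) lies on the centre line of the jaws, within the pads' length; the fingertips stand 14 mm ahead of it and the grasp point (between the pads) lies 5 mm behind it; z points along the fingers, y is the line along which they close (so a half turn about z gives the same grasp; the last joint's range is limited). The gripper opens to 85 mm and grips with 20 to 120 N. Pads are 22 mm wide; open, the fingers measure 114 mm over their backs; the gripper's body (76 mm by 85 mm) begins 54 mm behind the grasp point. The pads swing forward as they close: fully open they stand 13 mm farther back than shut.
Start: joints at [-0.901, 0.501, -0.427, 1.55, 0.221, 1.138, -0.21], TCP at [0.257, 0.597, 0.245] pointing down, gripper open.
Joint ranges: [-2.88, 2.88], [-0.31, 2.03], [-1.54, 1.56], [0.2, 2.42], [-1.41, 4.55], [0.19, 2.02], [-2.57, 2.57]. Speed limits (rad/s): [2.57, 2.57, 3.14, 3.14, 3.14, 3.14, 3.14].

INTERFACE

Orientations are given as a unit quaternion [w, x, y, z].
In Python, from cell import ctrl gives the robot as it stands.
- The arm moves only by the tool servo_tool, never from a script. Its argument "steps" is a list that holds one entry, the list of rows, each a list of 6 numbers: the shift along the tool's x, y, z in cm, then the turn, a rotation vector about the tool's x, y, z in degrees. In form: [[[x, y, z, rx, ry, rz], ...]]. A call has exactly 5 rows; each row is the pose to reach, as a shift and turn from the pose commanded when the call began, along the tool's axes at that moment; what a row does not reach only later rows make up. A row lasts 1/12 s, in which the tool goes at most 41.7 mm and 7.16 degrees, less where a joint would pass 70% of its speed; a pose out of reach is approached as far as the arm can. A call with a gripper value outside its range is refused whole. "grip" is the opening in per cent of the stroke, from 0 (shut) to 100 (fully open), set as the call begins (left out, the last holds). The fingers move at their own pace and stop on an object; "squeeze" is the grip in N (left out, the last holds). Time passes only in rows, so rows that repeat a pose let the fingers close, or fill a call up. It gives the time, the measured TCP pose, the force, the opening and the grip force at its end, in the units of the state.
- ctrl.state(): the state, without advancing time (a new reading comes with each control period).
- ctrl.get_image(name): name is "side" or "top"; returns a dict with "img" (400x640x3 uint8, red, green, blue), "z_map" (400x640 float32, m along the optical axis (not along the pixel's ray), 0 where there is no reading), "vertical_fov" (degrees; the focal length in pixels is half the picture's height over the tangent of half this angle, whatever the lens; pixels are square), "cx", "cy" (the principal point, pixels), "R" (3x3) and "t" (3): a world point X has camera coordinates R X + t. Camera axes: x right, y down, z forward; pixel columns grow to the right and rows downward; lengths in m; the calibration is good to about 2 mm. A picture is of the moment at which its call begins.
- ctrl.finish_job(): hands the job in; it is judged then, once.
Trained networks look in the newest picture that a camera, given by its name, has taken for a name from the list of things; names that differ only in an ending like _2 or _b are one class to them, and where a whole thing is asked for, a point or a joint stands for the part that bears it (a point fixed in the world has none). Each returns a list of dicts, best first, with "p" (0 to 1); they miss things now and then, are a little off and sometimes report something else, mostly with a low value. They report only what shows in the picture. A call takes as long as a camera call. They do not tell look-alikes from the thing itself.
- ctrl.search_frame(label, camera): "point" ([x, y, z] in m, in world coordinates, good to about 4 mm: the middle of the surface that is visible of it).
- ctrl.landmark_of(label, camera): "point" ([x, y, z] in m, in world coordinates, good to about 4 mm: a listed point, or the origin of a listed thing).
The state is a dict: "time": time; "qpos": joint angles; "qd": joint speeds; "effort": joint torques, N m; "tool_pos": TCP position; "ee_rot": TCP orientation; "ft_force": force on the tool from outside, world axes, zero at the start; "moment": the same for the moment, N m; "grip_width": finger opening in m; "grip_force": force on a finger pad.
Only numpy, scipy, OpenCV 4.12 (cv2) and the standard library are available. Lean on these libraries where they do the work, as an engineer would, in place of code of your own. Each camera call takes 0.05 s, during which the arm holds its last target. There are 200 camera calls.

TASK

Get the filling stand ready to fill the conical flask: push the stand's swinging spout round with a finger until its nozzle is over the middle of the flask's mouth, and only then push the supply tap's lever round until the tap is fully open. Only push from outside with the fingers: do not take the spout or the lever between them, and leave the flask and all the other things on the bench standing where they are. Finish with the robot clear of everything.

Things in the scene. Friction and masses are not known exactly. Their poses are not given: they have to be found in the camera images.
- spout_axis (a point): On the vertical axis of the filling stand's swinging spout, at the arm's mid-height, 185 mm above the bench. x runs along the arm from column to nozzle, z is up. The arm is a straight level steel bar 12 mm wide, 16 mm high (underside 177, top 193 mm above the bench), bare from 21 to 156 mm from the axis. A sideways push of 1 to 2 N at 100 mm turns it either way; it stays where left.
- spout_nozzle (a point): Tip of the nozzle that points down at the end of the spout arm, 165 mm from the axis; tip 155 mm above the bench, above all vessels. x axis along the arm, away from the column. The arm can swing 97 degrees to each side of the way the stand faces; all four vessels lie inside that swing.
- stand: Filling stand, fixed to the bench: white round foot 116 mm across, column 28 mm across, grey hub 42 mm across on top (hub top 202 mm above the bench). Origin on the spout's axis at bench level; its x axis is the way the stand faces.
- flask_mouth (a point): Centre of the mouth of the conical flask, at rim height, 140 mm above its underside. Clear glass, loose: foot 84 mm across, cone, neck 41 mm, rim 47 mm, mouth 41 mm inside. One of four open glass vessels standing in an arc around the stand, each within 6 mm of the circle of the nozzle, in any of the four places.
- tap (a joint): Angle of the supply tap's lever: 0 shut (lever square across its pipe), 1.571 fully open (lever in line with the pipe), with a stop at each end. It stays where it is left. It opens clockwise seen from above.
- tap_axis (a point): On the vertical axis of the supply tap's lever, at the lever's mid-height, 105 mm above the bench. x runs from the axis along the lever to its free end, z is up. The lever is a straight level black bar, 14 mm wide and 12 mm high, reaching 100 mm from the axis, hub 30 mm across. A sideways push of 2 to 3 N at 70 mm from the axis turns it.
- tap_base: Supply tap, fixed to the bench: quarter-turn brass valve in a steel pipe that forms a low bridge 130 mm long (pipe 16 mm thick, top 63 mm above the bench; valve body 32 mm thick, top 71 mm). Origin under the lever's axis at bench level; y axis along the pipe; the shut lever points to its +x, the open one to its -y.
- beaker: Straight-sided glass beaker, 70 mm across, 95 mm high, open, loose. Origin at the centre of its underside.
- bottle: Glass bottle without its cap, straight body 70 mm across, shoulders, neck 32 mm across, 130 mm high, loose. Origin at the centre of its underside.
- dish: Low glass dish, 82 mm across, 45 mm high, open, loose. Origin at the centre of its underside.
- vial: Small amber vial with white cap, 24 mm across, 59 mm high, loose. Origin at the centre of its underside.
- marker: Marker pen, 125 mm long, 14 mm thick, lying along its x axis, loose. Origin under its middle.
- tipbox: Box of pipette tips, blue with clear lid, 85 by 120 mm, 65 mm high, loose. Origin at the centre of its underside.
- spatula: Spatula, 180 mm long, lying along its x axis, loose.
Mind the look-alikes: they are no part of the job. Leave any green or yellow look-alike of the stand alone.

How it is judged:
On the way, in this order (a step that is already met when the one before it is completed fails the run):
1. the nozzle is over the mouth of the conical flask, the tap still shut (horizontal distance between spout_nozzle and flask_mouth below 0.014 m and value of joint tap below 0.5 rad), for 0.3 s.
2. the tap is fully open (value of joint tap above 1.42 rad and horizontal distance between spout_nozzle and flask_mouth below 0.014 m), for 0.2 s.
At the end, for the whole second after the job is handed in: The nozzle is within 14 mm (level distance) of the centre of the conical flask's mouth, the tap's lever is within 0.15 rad (9 degrees) of fully open, and the flask (upright) and the other loose things are within 20 mm of where they stood (all of step 2 and angle between flask_mouth's own z axis and vertical below 0.1 rad and distance of each of flask_mouth, beaker, bottle, dish, vial, marker, tipbox, spatula from where it was at the start of the episode below 0.02 m); the robot touches nothing.
It fails at once if the spout arm was taken between the fingers (x of the grasp point in the frame of spout_axis between 0.02 and 0.155 m and y of the grasp point in the frame of spout_axis between -0.006 and 0.006 m and z of the grasp point in the frame of spout_axis between -0.02 and 0.015 m).
It fails at once if the tap lever was taken between the fingers (x of the grasp point in the frame of tap_axis between 0.015 and 0.1 m and y of the grasp point in the frame of tap_axis between -0.006 and 0.006 m and z of the grasp point in the frame of tap_axis between -0.02 and 0.015 m).
It fails at once if the tap was opened (past 0.5 rad) with the nozzle not over the flask (value of joint tap above 0.5 rad and horizontal distance between spout_nozzle and flask_mouth above 0.03 m).
It fails at once if the flask was pushed, lifted or tipped (more than 25 mm or 0.3 rad) (distance of flask_mouth from where it was at the start of the episode above 0.025 m or angle between flask_mouth's own z axis and vertical above 0.3 rad).
It fails at once if another loose thing was moved or lifted more than 25 mm, or a vessel tipped more than 0.3 rad (distance of any of beaker, bottle, dish, vial, marker, tipbox, spatula from where it was at the start of the episode above 0.025 m or angle between any of beaker, bottle, dish, vial's own z axis and vertical above 0.3 rad).
It also fails if it takes over 56 s, if anything falls off the work surface, if the arm or the gripper's body presses on something with over 40 N, if the wrist force passes 120 N, or if a joint passes its speed limit or range.

## Working session

There is one attempt and no reset: what is moved stays moved. The work goes in short steps, Python scripts to look and compute and a tool call to move; the robot and the scene stay as the last step left them, time stands still between calls to the robot, and variables do not carry over. Pictures are saved under pics/ and viewed, at most 10 in all, crops included, and the job is handed in when it is done.

Besides the shell and the picture viewer there is one more tool, called after "Emit:" as name(argument=value, ...), one argument or row to a line, values as JSON. servo_tool: Moves the arm, as the interface text tells. Its arguments: {"type":"object","properties":{"steps":{"type":"array","items":{"type":"array","items":{"type":"array","items":{"type":"number"}}}},"grip":{"type":"number"},"squeeze":{"type":"number"}},"required":["steps"]}

```bash
mkdir -p pics
cat > h.py <<'E'
from cell import ctrl
import numpy as np, cv2
def look(c,fn=None):
    d=ctrl.get_image(c)
    if fn: cv2.imwrite('pics/'+fn,d['img'][:,:,::-1])
    return d
def f(d): return d['img'].shape[0]/2/np.tan(np.radians(d['vertical_fov'])/2)
def px(d,X):
    c=np.array(d['R'])@np.array(X)+np.array(d['t']); return np.round([d['cx']+f(d)*c[0]/c[2], d['cy']+f(d)*c[1]/c[2]])
def ray(d,u,v,z):  # intersect with plane z
    R=np.array(d['R']);t=np.array(d['t']);o=-R.T@t;r=R.T@np.array([(u-d['cx'])/f(d),(v-d['cy'])/f(d),1]);return o+r*(z-o[2])/r[2]
E
python3 - <<'E'
from h import *
np.set_printoptions(precision=3,suppress=True)
s=ctrl.state();print(s['tool_pos'],s['ee_rot'],s['time'])
for c in ['top','side']:
    d=look(c,c+'0.png'); print(c,'cam at',-np.array(d['R']).T@d['t'])
    for n in ['spout_axis','spout_nozzle','stand','flask_mouth','tap_axis','tap_base','beaker','bottle','dish','vial','marker','tipbox','spatula']:
        for r in ctrl.landmark_of(n,c)[:3]: print(c,n,np.array(r['point']),round(r['p'],2),px(d,r['point']))
E
```

```text
[0.257 0.596 0.244] [-0.     0.202  0.979 -0.001] 0.0
top cam at [0.32  0.076 1.7  ]
top spout_axis [0.312 0.589 0.18 ] 0.95 [150. 273.]
top spout_axis [0.523 0.139 0.183] 0.91 [303. 203.]
top spout_axis [0.302 0.306 0.189] 0.81 [245. 278.]
top spout_nozzle [0.686 0.146 0.152] 0.92 [302. 153.]
top spout_nozzle [0.462 0.343 0.154] 0.91 [236. 224.]
top spout_nozzle [0.479 0.605 0.153] 0.79 [150. 218.]
top stand [0.312 0.589 0.   ] 0.97 [168. 273.]
top stand [ 0.296  0.308 -0.004] 0.8 [253. 278.]
top stand [ 0.52   0.135 -0.003] 0.78 [306. 212.]
top flask_mouth [0.669 0.056 0.138] 0.63 [331. 159.]
top tap_axis [ 0.489 -0.238  0.107] 0.75 [424. 218.]
top tap_base [ 0.485 -0.235  0.004] 0.71 [417. 222.]
top beaker [ 0.658  0.216 -0.002] 0.85 [283. 171.]
top vial [ 0.651 -0.142 -0.001] 0.55 [389. 174.]
top marker [ 0.523 -0.45   0.003] 0.45 [481. 212.]
top tipbox [0.595 0.285 0.   ] 0.63 [262. 189.]
top spatula [ 0.721 -0.244 -0.001] 0.61 [418. 154.]
side cam at [ 0.056 -0.924  0.857]
side spout_axis [0.3   0.311 0.187] 0.94 [216. 163.]
side spout_axis [0.522 0.139 0.185] 0.82 [301. 173.]

[... 242 characters left out ...]
.137 -0.005] 0.93 [304. 222.]
side stand [0.305 0.308 0.003] 0.92 [224. 211.]
side stand [ 0.286 -0.044  0.001] 0.81 [253. 278.]
side flask_mouth [0.665 0.054 0.14 ] 0.57 [355. 187.]
side tap_axis [ 0.486 -0.237  0.106] 0.63 [351. 271.]
side tap_base [ 0.488 -0.235 -0.001] 0.87 [350. 300.]
side beaker [ 0.663  0.22  -0.   ] 0.72 [329. 198.]
side bottle [ 0.6   -0.015 -0.003] 0.71 [346. 241.]
side dish [ 0.663  0.22  -0.001] 0.62 [329. 199.]
side vial [ 0.647 -0.143 -0.004] 0.44 [381. 262.]
side marker [ 0.523 -0.448  0.003] 0.78 [408. 355.]
side marker [0.687 0.142 0.153] 0.33 [347. 169.]
side spatula [ 0.722 -0.247 -0.001] 0.7 [424. 275.]
side spatula [ 0.761 -0.098 -0.003] 0.56 [404. 242.]
```

View pics/top0.png

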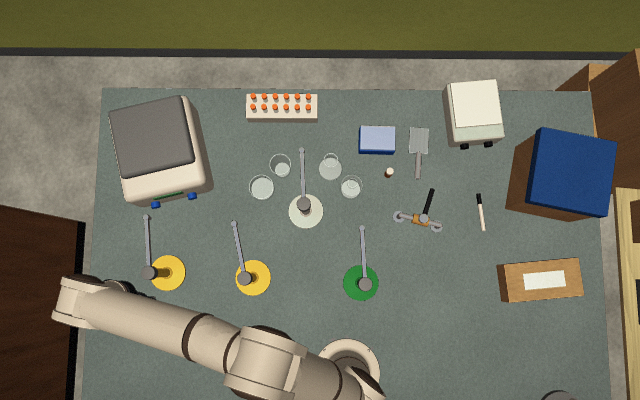

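View pics/side0.png

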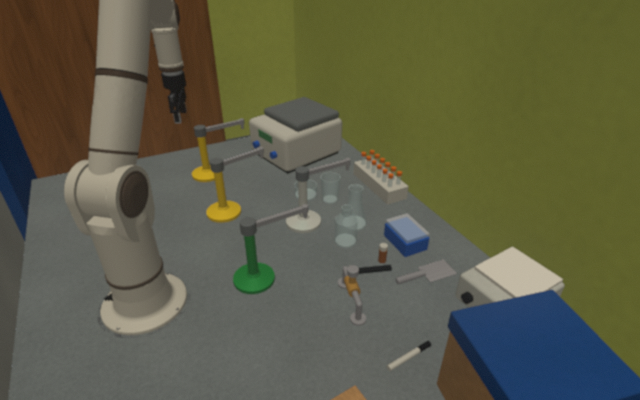

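The white stand is at top pixel (306,211). The look-alikes are yellow (168,272), yellow (253,277) and green (361,282). Vessels are at (261,187), (280,166), (330,166) and (350,187), and the network picks (330,160) as the flask. I'll check that in a close crop.

Run:
```python
import cv2,numpy as np
a=cv2.imread('pics/top0.png')[135:235,235:375]; b=cv2.imread('pics/side0.png')[145:255,285:400]
a=cv2.resize(a,(560,400),interpolation=3)[:, :]; b=cv2.resize(b,None,fx=400/110,fy=400/110,interpolation=3)
cv2.imwrite('pics/c1.png',np.hstack([cv2.resize(a,(420,300)),cv2.resize(b,(314,300))]))
```

```text
(no output)
```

View pics/c1.png

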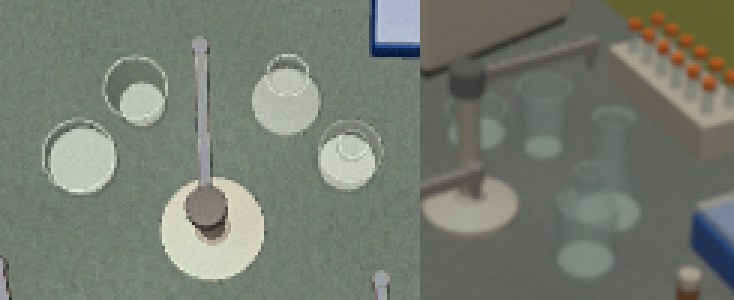

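Crop: the flask (broad cone base, narrow ring mouth) has its rim centre at top px (331,160). The bottle is right of it at (350,187), the beaker at (280,166) and the dish at (261,187). So the flask is the second vessel from the right, and the arm has to swing clockwise by about 33°.

```bash
cat >> h.py <<'E'
np.set_printoptions(precision=3,suppress=True)
from scipy.spatial.transform import Rotation as Ro
AX=np.array([0.5225,0.138])
def rot():
    q=ctrl.state()['ee_rot']; return Ro.from_quat([q[1],q[2],q[3],q[0]])
def go(*P):
    s=ctrl.state();print('shift cm',np.round(rot().inv().apply(np.array(P)-s['tool_pos'])*100,1))
def st():
    s=ctrl.state();print(s['time'],s['tool_pos'],s['ft_force'],s['grip_width'])
E
python3 - <<'E'
from h import *
d=look('top'); 
F=ray(d,331,160.3,.14); print('flask',F, np.linalg.norm(F[:2]-AX), np.degrees(np.arctan2(*(F[:2]-AX)[::-1])))
print('noz',ray(d,302,150,.193),'hub',ray(d,304,204.5,.202))
print('lever tip',ray(d,432,190,.111),'tapaxis',ray(d,424,218,.111))
a=ray(d,399,215,.03);b=ray(d,439,226,.03);print('pipe',a,b)
for c in('top','side'):
  look(c)
  for n in ('tap_axis','tap_base','spout_axis','flask_mouth'):
    print(c,n,[(np.array(r['point']),round(r['p'],2)) for r in ctrl.search_frame(n,c)[:2]])
go(.62,.195,.30); go(.62,.195,.185)
E
```

```text
flask [0.665 0.055 0.14 ] 0.16525197812634626 -30.19233204962436
noz [0.685 0.144 0.193] hub [0.517 0.135 0.202]
lever tip [ 0.578 -0.265  0.111] tapaxis [ 0.489 -0.238  0.111]
pipe [ 0.507 -0.172  0.03 ] [ 0.472 -0.303  0.03 ]
top tap_axis [(array([ 0.52 , -0.251,  0.111]), 0.53), (array([ 0.752, -0.098,  0.068]), 0.53)]
top tap_base [(array([ 0.495, -0.237,  0.064]), 0.95)]
top spout_axis [(array([0.341, 0.318, 0.193]), 0.89), (array([0.558, 0.144, 0.193]), 0.87)]
top flask_mouth [(array([0.652, 0.057, 0.049]), 0.79)]
side tap_axis [(array([ 0.518, -0.254,  0.115]), 0.66)]
side tap_base [(array([ 0.49 , -0.256,  0.066]), 0.97)]
side spout_axis [(array([0.569, 0.138, 0.19 ]), 0.96), (array([0.363, 0.589, 0.194]), 0.86)]
side flask_mouth [(array([0.668, 0.035, 0.097]), 0.84)]
shift cm [-49.2 -22.6  -5.5]
shift cm [-49.2 -22.6   6. ]
```

Emit:
servo_tool(
  steps=[
    [[0,0,-1,0,0,0],[0,0,-3,0,0,0],[0,0,-5.5,0,0,0],[0,0,-5.5,0,0,0],[0,0,-5.5,0,0,0]],
  ],
  grip=0,
)

```text
time: 2.37
tool_pos: [0.2574, 0.5982, 0.3031]
ee_rot: [0.0, 0.202, 0.979, 0.002]
ft_force: [-0.4, 0.2, -0.2]
grip_width: 0.0257
grip_force: 0.0
```

Emit:
servo_tool(
  steps=[
    [[-2,-1,0,0,0,0],[-5,-2.5,0,0,0,0],[-8.5,-4,0,0,0,0],[-12,-5.5,0,0,0,0],[-15.5,-7,0,0,0,0]],
  ],
)

```text
time: 2.78
tool_pos: [0.3724, 0.4696, 0.2996]
ee_rot: [-0.0, 0.202, 0.979, -0.001]
ft_force: [-0.2, 0.8, 0.2]
grip_width: 0.0002
grip_force: 0.0
```

Emit:
servo_tool(
  steps=[
    [[-3.5,-1.6,0,0,0,0],[-7,-3.2,0,0,0,0],[-10.5,-4.8,0,0,0,0],[-14,-6.4,0,0,0,0],[-17.5,-8,0,0,0,0]],
  ],
)

```text
time: 3.2
tool_pos: [0.5015, 0.3266, 0.2998]
ee_rot: [-0.0, 0.202, 0.979, -0.0]
ft_force: [0.1, -0.1, 1.2]
grip_width: -0.0
grip_force: 0.0
```

Emit:
servo_tool(
  steps=[
    [[-3.5,-1.6,0,0,0,0],[-7,-3.2,0,0,0,0],[-10.5,-4.8,0,0,0,0],[-14,-6.4,0,0,0,0],[-16,-7.6,0,0,0,0]],
  ],
)

```text
time: 3.62
tool_pos: [0.6203, 0.1903, 0.2992]
ee_rot: [0.0, 0.204, 0.979, -0.001]
ft_force: [-0.4, -0.6, 0.9]
grip_width: -0.0
grip_force: 0.0
```

Run:
```python
from h import *
st(); go(.62,.195,.185)
```

```text
3.6167 [0.62  0.19  0.299] [-0.39  -0.578  0.925] -8.867137954813746e-06
shift cm [ 0.2  0.4 11.4]
```

Emit:
servo_tool(
  steps=[
    [[0,0,2.5,0,0,0],[0,0.2,6,0,0,0],[0,0.4,9,0,0,0],[0.2,0.4,11.4,0,0,0],[0.2,0.4,11.4,0,0,0]],
  ],
)

```text
time: 4.03
tool_pos: [0.6129, 0.1985, 0.1794]
ee_rot: [-0.005, 0.202, 0.979, -0.003]
ft_force: [-0.8, -0.2, 0.6]
grip_width: 0.0001
grip_force: 0.0
```

Run:
```python
from h import *
st(); go(.62,.13,.185)
look('top','t1.png');d=cv2.imread('pics/t1.png')[120:240,230:380]; cv2.imwrite('pics/c2.png',cv2.resize(d,(600,480),interpolation=3))
```

```text
4.0333 [0.613 0.198 0.179] [-0.817 -0.163  0.645] 6.66062657827078e-05
shift cm [-3.4 -6.  -0.5]
```

View pics/c2.png

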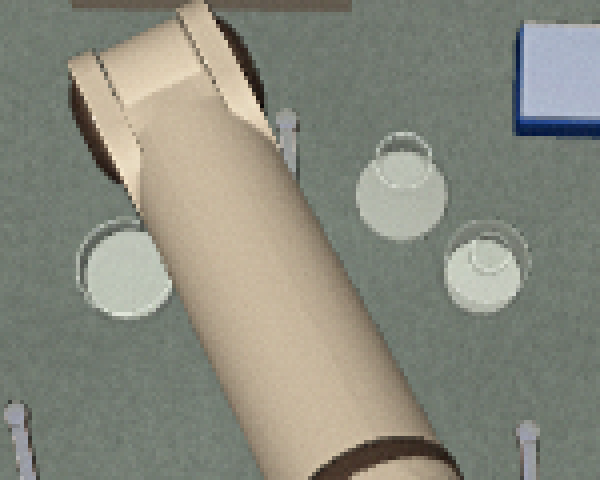

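The nozzle end shows at crop (287,117), i.e. px (302,149), and the flask rim at crop (404,160), i.e. px (331,160). The finger is on the arm's +y side, so I'll push towards -y.

Emit:
servo_tool(
  steps=[
    [[-0.5,-1.2,0,0,0,0],[-1,-2.4,0,0,0,0],[-1.6,-3.6,0,0,0,0],[-2,-4.7,0,0,0,0],[-2.4,-5.6,0,0,0,0]],
  ],
)

```text
time: 4.5
tool_pos: [0.6186, 0.1369, 0.1881]
ee_rot: [0.001, 0.203, 0.979, 0.0]
ft_force: [-0.3, 1.3, 1.4]
grip_width: -0.0003
grip_force: 0.9
```

```bash
cat >> h.py <<'E'
def noz(fn=None):
    st()
    for c in('top','side'):
        look(c, fn and c+fn)
        for r in ctrl.landmark_of('spout_nozzle',c):
            p=np.array(r['point'])[:2]-AX
            if .13<np.linalg.norm(p)<.2: print(c,r['point'],round(r['p'],2),'ang',np.degrees(np.arctan2(p[1],p[0])),'R',np.linalg.norm(p))
E
python3 - <<'E'
from h import *
noz(); go(.62,.107,.185)
E
```

```text
4.5 [0.619 0.137 0.188] [-0.338  1.304  1.357] -0.00027730909902624716
side [0.6824, 0.0973, 0.1563] 0.93 ang -14.280483882660796 R 0.1649984848415282
side [0.4515, -0.032, 0.1552] 0.86 ang -112.66771109935127 R 0.18423083346714794
side [0.6046, 0.2843, 0.0009] 0.25 ang 60.699919885302954 R 0.16776203384556354
shift cm [-1.5 -2.8  0.2]
```

Emit:
servo_tool(
  steps=[
    [[-0.2,-0.6,0,0,0,0],[-0.5,-1.2,0,0,0,0],[-0.8,-1.8,0,0,0,0],[-1,-2.2,0,0,0,0],[-1,-2.2,0,0,0,0]],
  ],
)

```text
time: 5.12
tool_pos: [0.618, 0.1131, 0.1861]
ee_rot: [-0.0, 0.203, 0.979, -0.001]
ft_force: [-0.2, 0.5, -0.0]
grip_width: -0.0004
grip_force: 0.0
```

Run:
```python
from h import *
noz('2.png')
```

```text
5.1167 [0.618 0.113 0.186] [-0.18   0.523 -0.01 ] -0.0004492721808034846
side [0.6712, 0.0612, 0.154] 0.74 ang -27.315273717700197 R 0.16736167422680742
side [0.4539, -0.033, 0.1554] 0.59 ang -111.85915566667133 R 0.18424700811682126
```

Emit:
servo_tool(
  steps=[
    [[-0.1,-0.2,0,0,0,0],[-0.2,-0.4,0,0,0,0],[-0.2,-0.5,0,0,0,0],[-0.2,-0.5,0,0,0,0],[-0.2,-0.5,0,0,0,0]],
  ],
)

```text
time: 5.73
tool_pos: [0.6177, 0.1095, 0.1863]
ee_rot: [-0.0, 0.202, 0.979, -0.0]
ft_force: [0.6, -0.5, 0.1]
grip_width: 0.0001
grip_force: 0.3
```

Run:
```python
from h import *
noz('3.png')
d=cv2.imread('pics/side3.png')[130:250,285:405]; e=cv2.imread('pics/top3.png')[120:240,260:380]
cv2.imwrite('pics/c3.png',cv2.resize(np.hstack([e,d]),None,fx=3.33,fy=3.33,interpolation=3))
```

```text
5.7333 [0.618 0.109 0.186] [ 0.556 -0.522  0.135] 7.299125611610652e-05
side [0.6685, 0.0588, 0.1604] 0.94 ang -28.478315108005177 R 0.16609828415730252
side [0.4539, -0.0335, 0.1533] 0.59 ang -111.8014094863518 R 0.1847111528847135
```

View pics/c3.png

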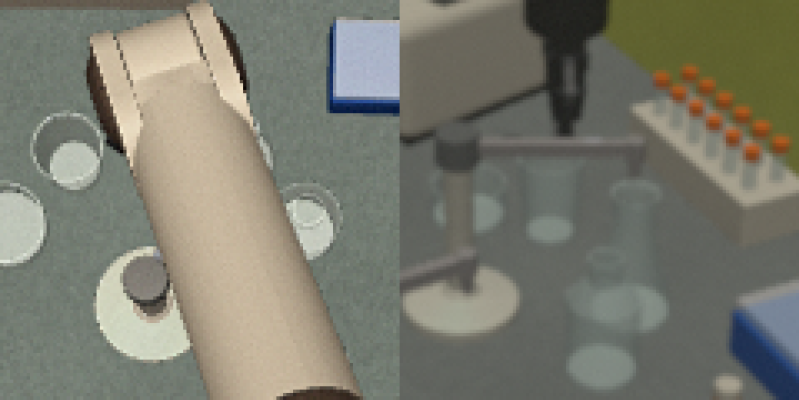

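The side crop shows the nozzle tip (637,170) just above the flask rim (636,187). I'll back off and check from the top.

Emit:
servo_tool(
  steps=[
    [[0.5,1,0,0,0,0],[1.2,2.7,0,0,0,0],[1.6,3.6,-1,0,0,0],[1.6,3.6,-5,0,0,0],[1.6,3.6,-9,0,0,0]],
  ],
)

```text
time: 6.35
tool_pos: [0.6152, 0.1508, 0.2756]
ee_rot: [-0.003, 0.2, 0.98, -0.001]
ft_force: [0.5, 0.4, 1.3]
grip_width: -0.0001
grip_force: 0.0
```

Emit:
servo_tool(
  steps=[
    [[1.6,-0.7,0,0,0,0],[5,-2,0,0,0,0],[9,-4,0,0,0,0],[12.5,-5.5,0,0,0,0],[14,-6,0,0,0,0]],
  ],
)

```text
time: 6.77
tool_pos: [0.4596, 0.1497, 0.2766]
ee_rot: [-0.001, 0.201, 0.98, -0.001]
ft_force: [0.5, -0.4, -0.4]
grip_width: -0.0002
grip_force: 0.0
```

Run:
```python
from h import *
noz('4.png')
e=cv2.imread('pics/top4.png')[120:260,260:460]
cv2.imwrite('pics/c4.png',cv2.resize(e,None,fx=4,fy=4,interpolation=3))
print([r['point'] for r in ctrl.landmark_of('flask_mouth','side')])
```

```text
6.7667 [0.46  0.15  0.277] [ 0.45  -0.384 -0.35 ] -0.00020033053383090266
top [0.6671, 0.0605, 0.1528] 0.69 ang -28.18958463700805 R 0.16405916615660346
side [0.6667, 0.0557, 0.1556] 0.83 ang -29.714919365070678 R 0.1660329184228236
side [0.4538, -0.0336, 0.1539] 0.71 ang -111.81867765325305 R 0.18484114801634402
side [0.6652, 0.0523, 0.1414] 0.16 ang -30.987369050626736 R 0.16645654087478814
[[0.6678, 0.0547, 0.1432]]
```

View pics/c4.png

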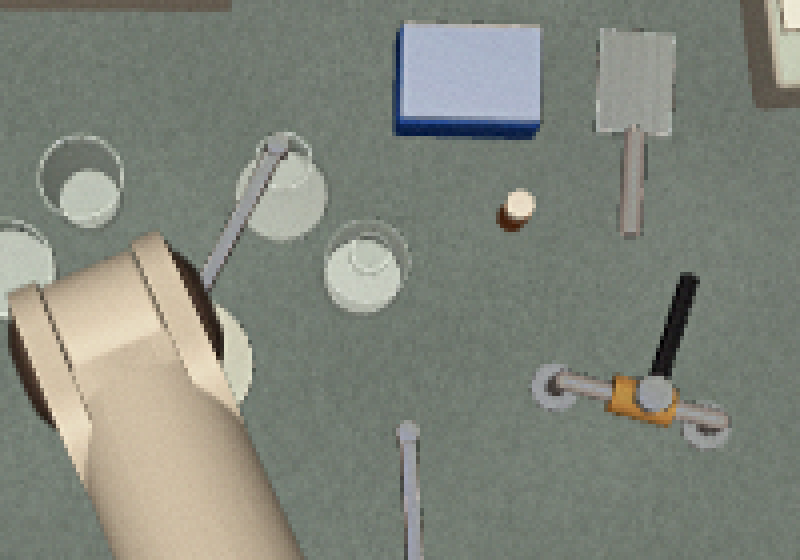

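The top crop shows the nozzle end (277,145) over the flask mouth ring (285,160). The shut lever runs from (655,393) to (688,277).

Run:
```python
from h import *
d=look('top')
print('noz',ray(d,329.2,156.2,.193),'flask',ray(d,331.2,160,.14))
print('hub',ray(d,423.75,218.25,.115),'tip',ray(d,432,189.25,.111))
for n in('tap_axis','tap_base'):
  for c in('top','side'): print(n,c,ctrl.landmark_of(n,c)[:1])
go(.558,-.20,.277)
```

```text
noz [0.666 0.061 0.193] flask [0.666 0.054 0.14 ]
hub [ 0.488 -0.236  0.115] tip [ 0.581 -0.265  0.111]
tap_axis top [{'point': [0.6595, 0.2142, -0.0002], 'p': 0.58}]
tap_axis side [{'point': [0.4894, -0.2355, 0.1083], 'p': 0.56}]
tap_base top [{'point': [0.4886, -0.2356, 0.0023], 'p': 0.88}]
tap_base side [{'point': [0.4899, -0.2362, 0.0022], 'p': 0.91}]
shift cm [-22.3 -28.4  -0.1]
```

The nozzle is about 4–7 mm off, inside the 14 mm limit. Next, the tap.

Emit:
servo_tool(
  steps=[
    [[-1.3,-1.7,0,0,0,0],[-3.7,-4.7,0,0,0,0],[-6.2,-7.9,0,0,0,0],[-8.7,-11,0,0,0,0],[-11.1,-14.2,0,0,0,0]],
  ],
)

```text
time: 7.68
tool_pos: [0.5114, -0.027, 0.2762]
ee_rot: [0.0, 0.202, 0.979, 0.0]
ft_force: [1.6, 0.5, -1.0]
grip_width: -0.0
grip_force: 0.0
```

Emit:
servo_tool(
  steps=[
    [[-2.5,-3.2,0,0,0,0],[-5,-6.3,0,0,0,0],[-7.5,-9.5,0,0,0,0],[-9.7,-12.4,0,0,0,0],[-11.1,-14.2,0,0,0,0]],
  ],
)

```text
time: 8.1
tool_pos: [0.5565, -0.2051, 0.2757]
ee_rot: [-0.0, 0.204, 0.979, -0.001]
ft_force: [0.1, -0.2, 0.1]
grip_width: -0.0
grip_force: 0.0
```

Emit:
servo_tool(
  steps=[
    [[0,0,3,0,0,0],[0,0,6.5,0,0,0],[0,0,10,0,0,0],[0,0,11,0,0,0],[0,0,11,0,0,0]],
  ],
)

```text
time: 8.52
tool_pos: [0.554, -0.1988, 0.1625]
ee_rot: [-0.004, 0.202, 0.979, 0.0]
ft_force: [0.5, 0.9, -0.2]
grip_width: -0.0002
grip_force: 0.0
```

Run:
```python
from h import *
noz('5.png'); go(.558,-.20,.106)
e=cv2.imread('pics/top5.png')[120:260,320:460];s=cv2.imread('pics/side5.png')[200:340,300:440]
cv2.imwrite('pics/c5.png',cv2.resize(np.hstack([e,s]),None,fx=2.8,fy=2.8,interpolation=3))
```

```text
8.5167 [ 0.554 -0.199  0.163] [ 0.532  0.872 -0.162] -0.0001901708539976595
top [0.6694, 0.0613, 0.1547] 0.56 ang -27.57013718233217 R 0.16571813419176554
top [0.6634, 0.2172, -0.0045] 0.51 ang 29.340374801897358 R 0.16163369079495774
side [0.668, 0.0593, 0.1567] 0.97 ang -28.408666130455025 R 0.16542049449811236
side [0.4517, -0.0355, 0.1525] 0.93 ang -112.19885673992115 R 0.18738967420858602
shift cm [ 0.1 -0.   6.3]
```

View pics/c5.png

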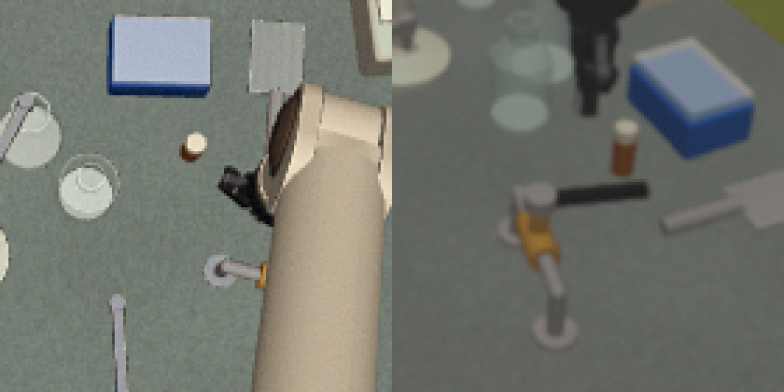

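The side crop shows the fingers at (590,100), clear on the +y side of the black lever (555–645,192). I'll descend and push along the arc.

Emit:
servo_tool(
  steps=[
    [[0,0,2,0,0,0],[0,0,4,0,0,0],[0,0,5.9,0,0,0],[0,0,5.9,0,0,0],[0,0,5.9,0,0,0]],
  ],
)

```text
time: 9.13
tool_pos: [0.557, -0.1995, 0.1084]
ee_rot: [0.0, 0.202, 0.979, -0.0]
ft_force: [0.2, -0.5, -0.2]
grip_width: 0.0001
grip_force: 0.0
```

Run:
```python
from h import *
st()
A=np.array([.4885,-.236]); 
P=[[*(A+.0734*np.array([np.cos(np.radians(a)),np.sin(np.radians(a))])),.106] for a in (10,0,-12,-24,-36,-48,-60,-72,-82,-90,-95)]
for p in P: print(np.round(p,3),end=' '); go(*p)
```

```text
9.1333 [ 0.557 -0.2    0.108] [ 0.196 -0.527 -0.183] 0.00014199536929437634
[ 0.561 -0.223  0.106] shift cm [-1.3 -2.   0.2]
[ 0.562 -0.236  0.106] shift cm [-1.9 -3.2  0.2]
[ 0.56  -0.251  0.106] shift cm [-2.3 -4.6  0.2]
[ 0.556 -0.266  0.106] shift cm [-2.5 -6.1  0.2]
[ 0.548 -0.279  0.106] shift cm [-2.3 -7.7  0.2]
[ 0.538 -0.291  0.106] shift cm [-1.8 -9.1  0.2]
[ 0.525 -0.3    0.106] shift cm [ -1.  -10.4   0.2]
[ 0.511 -0.306  0.106] shift cm [  0.  -11.6   0.2]
[ 0.499 -0.309  0.106] shift cm [  1.  -12.3   0.2]
[ 0.488 -0.309  0.106] shift cm [  1.9 -12.8   0.2]
[ 0.482 -0.309  0.106] shift cm [  2.5 -13.    0.2]
```

Emit:
servo_tool(
  steps=[
    [[-0.7,-1,0,0,0,0],[-1.3,-2,0,0,0,0],[-1.9,-3.2,0,0,0,0],[-2.3,-4.6,0,0,0,0],[-2.5,-6.1,0,0,0,0]],
  ],
)

```text
time: 9.55
tool_pos: [0.5558, -0.2664, 0.108]
ee_rot: [0.0, 0.202, 0.979, 0.0]
ft_force: [0.3, 3.3, -0.3]
grip_width: 0.0002
grip_force: 1.4
```

Emit:
servo_tool(
  steps=[
    [[0.2,-1.6,0,0,0,0],[0.7,-3,0,0,0,0],[1.5,-4.3,0,0,0,0],[2.5,-5.5,0,0,0,0],[3.3,-6.1,0,0,0,0]],
  ],
)

```text
time: 9.97
tool_pos: [0.4987, -0.3105, 0.1074]
ee_rot: [0.0, 0.203, 0.979, -0.0]
ft_force: [2.2, 1.2, -0.4]
grip_width: 0.0003
grip_force: 1.0
```

Emit:
servo_tool(
  steps=[
    [[0.4,-0.2,0,0,0,0],[0.8,-0.4,0,0,0,0],[1.1,-0.6,0,0,0,0],[1.1,-0.6,0,0,0,0],[1.1,-0.6,0,0,0,0]],
  ],
)

```text
time: 10.38
tool_pos: [0.4899, -0.3097, 0.1078]
ee_rot: [0.002, 0.201, 0.98, -0.0]
ft_force: [4.7, -1.9, -2.6]
grip_width: 0.0003
grip_force: 2.4
```

Run:
```python
from h import *
noz('6.png'); go(.488,-.309,.106)
s=cv2.imread('pics/side6.png')[170:340,270:440]
cv2.imwrite('pics/c6.png',cv2.resize(s,None,fx=3.5,fy=3.5,interpolation=3))
```

```text
10.3833 [ 0.49  -0.31   0.108] [ 4.686 -1.925 -2.585] 0.00026298699110582853
top [0.5938, 0.2839, -0.0014] 0.71 ang 63.955661758236104 R 0.16238996274400705
top [0.6688, 0.0616, 0.1563] 0.56 ang -27.574222054554614 R 0.1650474174290528
side [0.4513, -0.0347, 0.1536] 0.74 ang -112.40516014114937 R 0.18680131155856483
side [0.6702, 0.0574, 0.1538] 0.57 ang -28.621330183220934 R 0.16826066088067054
shift cm [ 0.2 -0.   0.2]
```

View pics/c6.png

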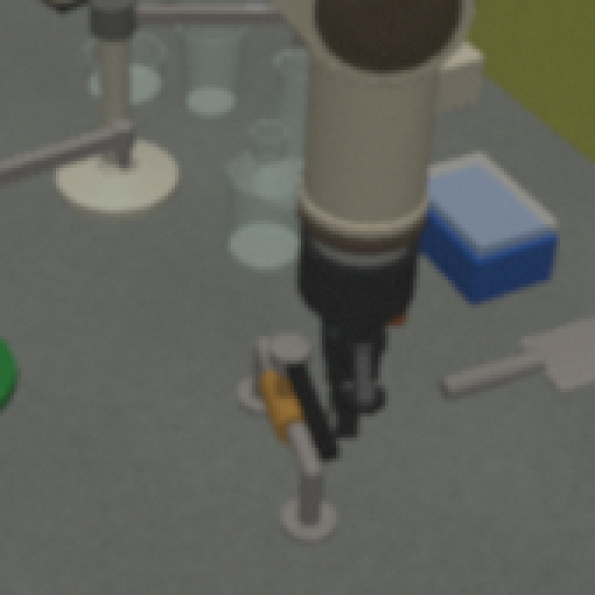

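The lever is nearly in line with the pipe. One small extra push will confirm the stop.

Emit:
servo_tool(
  steps=[
    [[0.2,-0.1,0,0,0,0],[0.4,-0.2,0,0,0,0],[0.6,-0.3,0,0,0,0],[0.6,-0.3,0,0,0,0],[0.6,-0.3,0,0,0,0]],
  ],
)

```text
time: 11.0
tool_pos: [0.4891, -0.3096, 0.1083]
ee_rot: [0.007, 0.2, 0.98, -0.0]
ft_force: [16.9, -2.9, -12.5]
grip_width: 0.0003
grip_force: 9.1
```

The force rose to 17 N with no movement, so the lever is at its stop. I'll back off in +x and lift clear.

Emit:
servo_tool(
  steps=[
    [[-0.6,0.3,0,0,0,0],[-1.8,0.8,0,0,0,0],[-3.6,1.6,0,0,0,0],[-3.6,1.6,-3,0,0,0],[-3.6,1.6,-7,0,0,0]],
  ],
)

```text
time: 11.42
tool_pos: [0.5182, -0.3063, 0.1727]
ee_rot: [-0.006, 0.201, 0.98, 0.002]
ft_force: [1.0, -1.4, 0.6]
grip_width: 0.0004
grip_force: 0.0
```

Emit:
servo_tool(
  steps=[
    [[0,0,-4,0,0,0],[0,0,-8,0,0,0],[-2,-3,-11,0,0,0],[-3,-6,-11,0,0,0],[-3,-8,-11,0,0,0]],
  ],
)

```text
time: 11.83
tool_pos: [0.5178, -0.3983, 0.2906]
ee_rot: [0.002, 0.202, 0.979, -0.002]
ft_force: [-0.2, -1.6, -0.5]
grip_width: 0.0001
grip_force: 0.0
```

Emit:
servo_tool(
  steps=[
    [[1,-3,0,0,0,0],[1,-6,0,0,0,0],[1,-7,0,0,0,0],[1,-7,0,0,0,0],[1,-7,0,0,0,0]],
  ],
)

```text
time: 12.25
tool_pos: [0.4796, -0.4544, 0.2867]
ee_rot: [-0.001, 0.202, 0.979, 0.001]
ft_force: [0.1, 0.5, 0.3]
grip_width: -0.0
grip_force: 0.0
```

Run:
```python
from h import *
noz('7.png')
e=cv2.imread('pics/top7.png')[120:260,260:460]
cv2.imwrite('pics/c7.png',cv2.resize(e,None,fx=4,fy=4,interpolation=3))
```

```text
12.25 [ 0.48  -0.454  0.287] [0.124 0.515 0.32 ] -7.674999762678365e-06
top [0.6703, 0.0597, 0.1523] 0.87 ang -27.913298818290023 R 0.1672594690891969
side [0.6694, 0.0582, 0.1558] 0.8 ang -28.51198990744688 R 0.16717550657916372
side [0.4514, -0.0333, 0.1525] 0.64 ang -112.54144598809242 R 0.18546940448494462
```

View pics/c7.png

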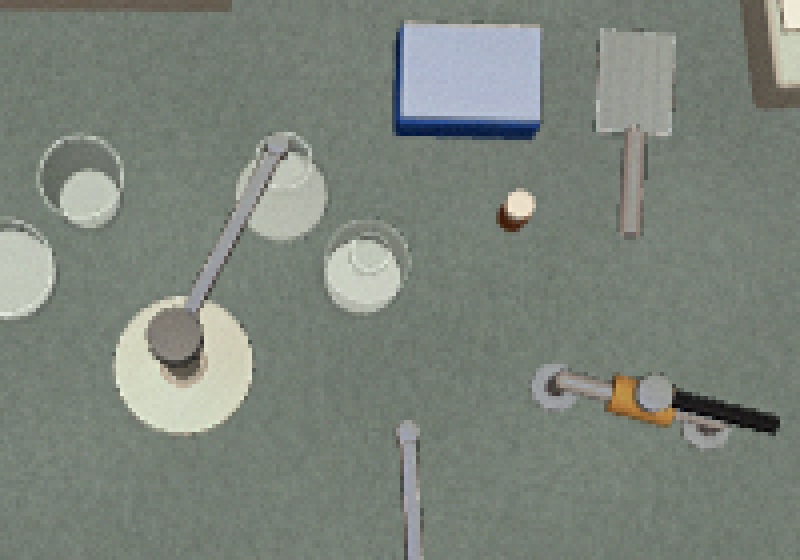

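The lever at (655,393)–(778,424) is in line with the pipe. The nozzle (277,145) is over the flask mouth, nothing else has moved, and the robot is clear.

```bash
python3 -c "
from cell import ctrl
print(ctrl.finish_job())"
```

```text
the job is handed in; nothing more can be done
None
```

The job is handed in with the nozzle over the conical flask's mouth (measured about 4–7 mm off centre, limit 14 mm), the tap pushed open to its stop, nothing else seen to move, and the robot clear; the hand-in gave no verdict.

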